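# Fit contactors to a DIN rail in order of width

### The arm

A 6-joint arm with a two-finger parallel gripper is mounted at the origin on a cart in front of the work surface, level with it; the furniture and walls round the work are solid. World frame = base frame: x ahead of the robot, y to its left, z up, the work surface at z = 0. Lengths are in m, angles in degrees, forces in N, time in s.
With the tool pointing down it reaches from about 0.25 to 0.8 m from the base axis. Payload 3.9 kg.
Tool frame: the origin (TCP) lies on the centre line of the jaws, within the pads' length; the fingertips stand bot.tcp_to_tips ahead of it and the grasp point (between the pads) lies 5 mm behind it (bot.tcp_to_tips is the distance from the TCP to the fingertips, in m); z points along the fingers, y is the direction in which the jaws open and shut (so a half turn about z gives the same grasp; the last joint's range is limited). The gripper opens to 85 mm and grips with 20 to 120 N. Pads are 22 mm wide; open, the fingers measure 114 mm over their backs; the gripper's body (76 mm by 85 mm) begins 54 mm behind the grasp point. The pads swing forward as they close: fully open they stand 13 mm farther back than shut.
Start: joints at [-74.943, 14.897, -7.913, 67.191, 0, 90], TCP at [0.136, -0.507, 0.245] pointing down, gripper open.
Joint ranges: [-159.42, 159.42], [-47.68, 98.78], [-73.54, 78.23], [-108.79, 121.32], [-90, 84.71], [-180, 180]. Speed limits (degrees/s): [147.25, 147.25, 180, 180, 180, 180].

### API

Orientations are given as [roll, pitch, yaw] about the fixed x, y, z axes, in that order (R = Rz(yaw) Ry(pitch) Rx(roll)).
In Python, from bench import bot, viewer, order gives the robot as it stands.
- The arm moves only by the shell command python3 -m jog 'ROWS' [OPENING] [FORCE]. ROWS is JSON, a list of rows, each a list of 4 numbers: the shift along the tool's x, y, z in m, then the turn about the tool's z in rad. A call has 1 to 8 rows; each row shifts and turns the commanded pose from where the row before left it, along the tool's axes as they then stand; what a row does not reach is not made up. A row lasts 1/12 s, in which the tool goes at most 41.7 mm and 7.16 degrees, less where a joint would pass 70% of its speed; a pose out of reach is approached as far as the arm can. A call with a gripper value outside its range is refused whole. OPENING is the opening, from 0 (shut) to 1 (fully open), set as the call begins (- or left out, the last holds). The fingers move at their own pace and stop on an object; FORCE is the grip in N (left out, the last holds). Time passes only in rows, so rows that do not move let the fingers close. It gives the time, the measured TCP pose, the force and the opening at its end, in the units of the state.
- bot.get_obs(): the state, without advancing time (a new reading comes with each control period).
- viewer.camera(name): name is "scene" or "top" or "wrist"; returns a dict with "image" (384x512x3 uint8, blue, green, red), "fx", "fy", "cx", "cy" (pixels), "distortion" ([k1, k2, p1, p2, k3] as OpenCV has them; the pictures are not rectified), "R" (3x3) and "t" (3): a world point X has camera coordinates R X + t; the wrist camera has in their place "T_tool_cam" (4x4, takes a point from camera to tool coordinates, whose origin is the TCP and whose axes are the flange's). Camera axes: x right, y down, z forward; pixel columns grow to the right and rows downward; lengths in m; the calibration is good to about 2 mm. A picture is of the moment at which its call begins: read the wrist's pose just before it. There is no depth.
- order.close_job(): hands the job in, once; it reports no verdict.
The state is a dict: "t": time; "qpos": joint angles; "qvel": joint speeds; "tau": joint torques, N m; "position": TCP position; "tool_rot": TCP orientation; "force": force on the tool from outside, world axes, zero at the start; "ft_torque": the same for the moment, N m; "gripper_width": finger opening in m.
Only numpy, scipy, OpenCV 4.12 (cv2) and the standard library are available. Lean on these libraries where they do the work, as an engineer would, in place of code of your own. Each camera call takes 0.05 s, during which the arm holds its last target.

### The job

Fit the four loose white contactors onto the DIN rail of the mounting plate in order of width, one in the middle of each marked bay: the widest in the bay beside the black infeed block, then ever narrower, with the narrowest in the bay beside the thin end stop. Each must straddle the rail with its channel, sit fully down on it and be let go.

Things in the scene. Friction and masses are not known exactly. Their poses are not given: they have to be found in the camera images.
- mounting_plate: Fixed grey plate with a 35 mm wide DIN rail along its y. Origin: on the bench under the rail's middle; z up. Plate x -78..118, y +-215, 4 thick; rail top 19 mm over bench; rail y +-205. Grey wiring duct 28 wide at x = 98, top 34 over bench. Dark lines at y = 0, +-76, +-152 bound four bays; short marks at their centres y = +-38, +-114.
- infeed_block: Fixed black terminal block clamped on the rail near one end (plate y = +180 or -180 mm; changes from start to start): 72 mm across the rail, 40 along it, top 48 over the rail, six brass screws. Origin: above the rail's centre line at rail-top height, mid block; axes parallel to the plate's.
- end_stop: Fixed thin light-grey end stop clamped on the rail near the end opposite the infeed block (180 mm from the plate's middle): 50 mm across the rail, 10 along it, top 22 over the rail. Origin: above the rail's centre line at rail-top height; axes parallel to the plate's.
- contactor_2p: Loose white two-pole contactor, narrowest; 2 screws per shoulder. 28 mm wide (y), 90 long (x: across the rail when fitted), 66 high, 0.12 kg. Above z = 44 a nose only 45 long in x: grip it along x. Origin: centre of underside, z up. Channel along y below: 39 wide, 12 deep, mouth bevelled to 47, no snap. Seated: underside 7 mm over the bench. Either way round is right.
- contactor_3p: Loose white three-pole contactor, third widest; 3 screws per shoulder. 42 mm wide (y), 90 long (x: across the rail when fitted), 66 high, 0.17 kg. Above z = 44 a nose only 45 long in x: grip it along x. Origin: centre of underside, z up. Channel along y below: 39 wide, 12 deep, mouth bevelled to 47, no snap. Seated: underside 7 mm over the bench. Either way round is right.
- contactor_4p: Loose white four-pole contactor, second widest; 4 screws per shoulder. 56 mm wide (y), 90 long (x: across the rail when fitted), 66 high, 0.21 kg. Above z = 44 a nose only 45 long in x: grip it along x. Origin: centre of underside, z up. Channel along y below: 39 wide, 12 deep, mouth bevelled to 47, no snap. Seated: underside 7 mm over the bench. Either way round is right.
- contactor_5p: Loose white five-pole contactor, widest; 5 screws per shoulder. 70 mm wide (y), 90 long (x: across the rail when fitted), 66 high, 0.26 kg. Above z = 44 a nose only 45 long in x: grip it along x. Origin: centre of underside, z up. Channel along y below: 39 wide, 12 deep, mouth bevelled to 47, no snap. Seated: underside 7 mm over the bench. Either way round is right.
Things that resemble listed ones, but are neither listed nor needed, are in the scene too. What is shaped like the contactor_4p but red is not meant.

How it is judged:
By the outcome, as a careful person would: the job done as asked, in the order asked, and still so for the second after the job is handed in, with the robot touching nothing.
It also fails if it takes over 90 s, if anything falls off the work surface, if the arm or the gripper's body presses on something with over 40 N, if the wrist force passes 120 N, or if a joint passes its speed limit or range.

## Working session

There is one attempt and no reset: what is moved stays moved. The work goes in short steps, Python scripts to look and compute and a shell command to move; the robot and the scene stay as the last step left them, time stands still between calls to the robot, and variables do not carry over. Pictures are saved under pics/ and viewed, and the job is handed in when it is done.

```bash
ls; mkdir -p pics
python3 - <<'E'
from bench import bot, viewer, order
import cv2
print(bot.get_obs(), bot.tcp_to_tips)
for n in ["scene","top","wrist"]:
    c=viewer.camera(n); cv2.imwrite(f"pics/{n}0.png",c["image"])
    print(n,{k:v for k,v in c.items() if k!="image"})
E
```

```text
pics
{'t': 0.0, 'qpos': array([-7.49441072e+01,  1.49358673e+01, -7.98600573e+00,  6.71907447e+01,
       -6.17613025e-04,  8.99982299e+01]), 'qvel': array([-0.05602027,  0.00061786,  0.05421214, -0.01444546, -0.07803836,
        0.04105962]), 'tau': array([-1.32156343e-03, -4.05677462e+01,  2.53922474e+01,  1.86779746e-02,
        1.04791811e-04, -2.74083433e-06]), 'position': array([ 0.13620008, -0.50634208,  0.24446203]), 'tool_rot': array([-1.79887382e+02,  6.14132580e-04,  1.50576641e+01]), 'force': array([-0.62475255, -0.99823886, -0.24348273]), 'ft_torque': array([-0.02654244,  0.01921873,  0.01425192]), 'gripper_width': 0.08549940776342817} 0.014
scene {'fx': 423.2247552389903, 'fy': 423.2247552389903, 'cx': 255.0005059075392, 'cy': 193.54325913991414, 'distortion': array([-0.14233578,  0.        ,  0.        ,  0.        ,  0.        ]), 'R': array([[-0.91614674, -0.40082398, -0.00391021],
       [-0.18269204,  0.42621476, -0.88598228],
       [ 0.35678953, -0.81097541, -0.46370261]]), 't': array([0.44781395, 0.13553148, 1.01198772])}
top {'fx': 379.4520825763175, 'fy': 379.
[... 242 characters left out ...]
.65828312e-02, -1.95641613e-01],
       [ 1.95592322e-01,  4.46730512e-03, -9.80675118e-01]]), 't': array([-0.00964304,  0.52612953,  1.29841727])}
wrist {'fx': 309.29441422849465, 'fy': 309.29441422849465, 'cx': 257.2733305410476, 'cy': 189.6219352767286, 'distortion': array([-0.01824419,  0.        ,  0.        ,  0.        ,  0.        ]), 'T_tool_cam': array([[-7.24411672e-04, -9.61251311e-01, -2.75672617e-01,
         6.93517185e-02],
       [ 9.99998235e-01, -1.17425606e-03,  1.46675715e-03,
         6.66034723e-04],
       [-1.73363248e-03, -2.75671068e-01,  9.61250465e-01,
        -1.28153130e-01],
       [ 0.00000000e+00,  0.00000000e+00,  0.00000000e+00,
         1.00000000e+00]])}
```

View pics/top0.png

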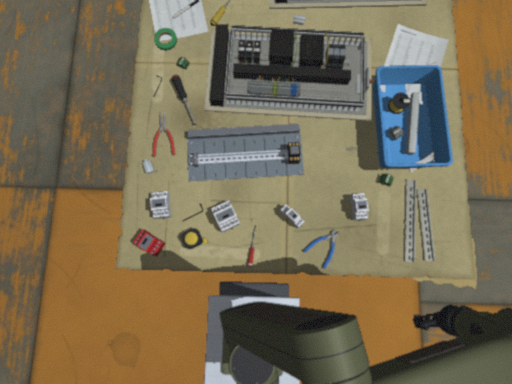

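View pics/scene0.png

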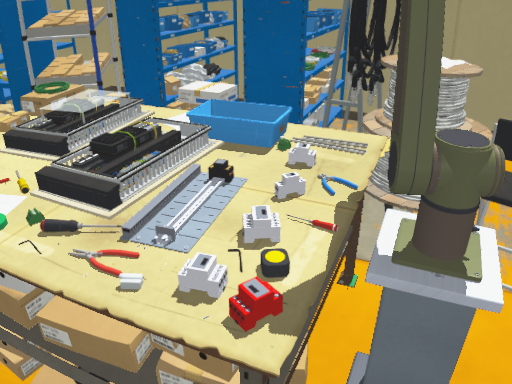

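View pics/wrist0.png

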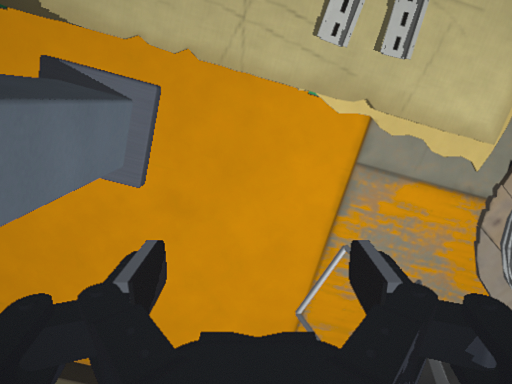

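Run:
```python
import cv2
im=cv2.imread("pics/top0.png")[110:260,120:400]
cv2.imwrite("pics/topc.png",cv2.resize(im,None,fx=2.85,fy=2.85,interpolation=cv2.INTER_CUBIC))
im=cv2.imread("pics/scene0.png")[130:340,120:370]
cv2.imwrite("pics/scenec.png",cv2.resize(im,None,fx=2.85,fy=2.85,interpolation=cv2.INTER_CUBIC))
```

```text
(no output)
```

View pics/topc.png

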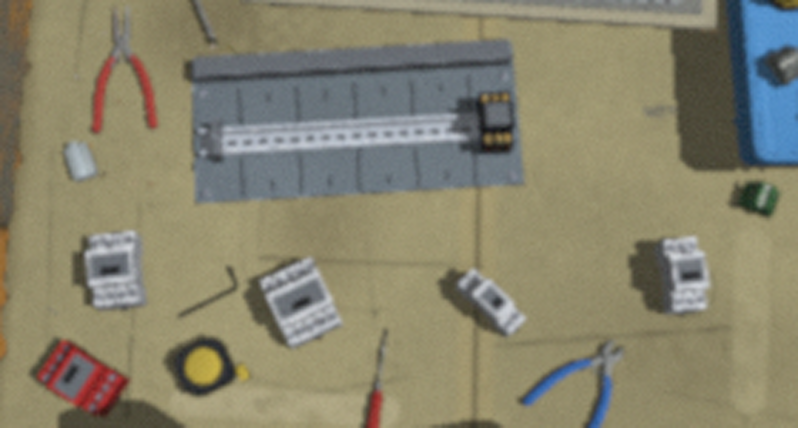

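View pics/scenec.png

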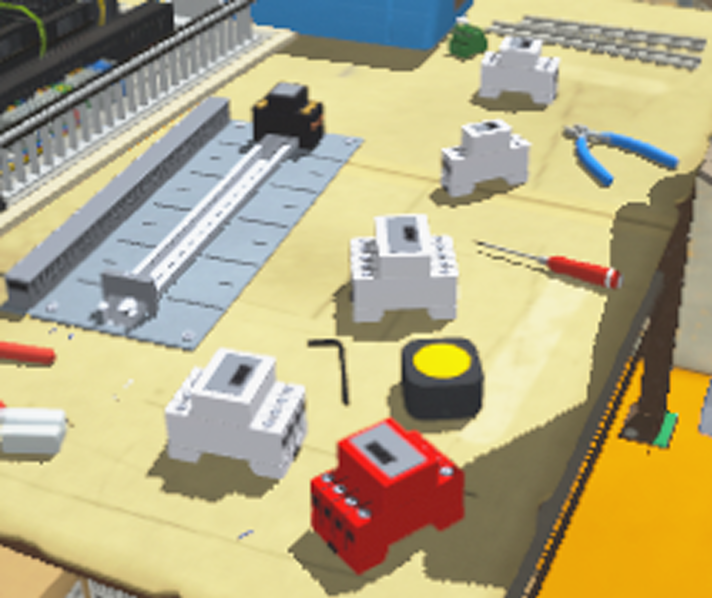

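```bash
cat > h.py <<'E'
from bench import bot, viewer, order
import cv2, numpy as np
from scipy.spatial.transform import Rotation as Ro
def cam(n,save=None):
    o=bot.get_obs(); c=viewer.camera(n)
    if n=="wrist":
        T=np.eye(4); T[:3,:3]=Ro.from_euler('xyz',o["tool_rot"],degrees=True).as_matrix(); T[:3,3]=o["position"]
        W=T@c["T_tool_cam"]; c["Rw"]=W[:3,:3]; c["C"]=W[:3,3]
    else:
        c["Rw"]=c["R"].T; c["C"]=-c["R"].T@c["t"]
    c["K"]=np.array([[c["fx"],0,c["cx"]],[0,c["fy"],c["cy"]],[0,0,1]])
    if save: cv2.imwrite(save,c["image"])
    return c
def ray(c,uv,z):
    uv=np.asarray(uv,float).reshape(-1,1,2)
    p=cv2.undistortPoints(uv,c["K"],c["distortion"]).reshape(-1,2)
    d=np.c_[p,np.ones(len(p))]@c["Rw"].T
    return c["C"]+d*((z-c["C"][2])/d[:,2])[:,None]
def proj(c,X):
    R=c["Rw"].T; t=-R@c["C"]
    return cv2.projectPoints(np.asarray(X,float).reshape(-1,3),cv2.Rodrigues(R)[0],t,c["K"],c["distortion"])[0].reshape(-1,2)
def shift(dx,dy,yaw):
    "world shift -> tool shift for a tool pointing down with this yaw"
    a=np.radians(yaw); return np.cos(a)*dx+np.sin(a)*dy, np.sin(a)*dx-np.cos(a)*dy
def st():
    o=bot.get_obs(); print("t",round(o["t"],2),"pos",o["position"].round(4),"rot",o["tool_rot"].round(2),"F",o["force"].round(1),"w",round(o["gripper_width"],4),"q",o["qpos"].round(1)); return o
E
python3 - <<'E'
from h import *
c=cam("top")
im=c["image"]; hsv=cv2.cvtColor(im,cv2.COLOR_BGR2HSV)
# contactors: white
m=((hsv[...,1]<45)&(hsv[...,2]>120)).astype(np.uint8)
m[:175]=0; m[250:]=0
m=cv2.morphologyEx(m,cv2.MORPH_CLOSE,np.ones((5,5)))
for k in cv2.findContours(m,0,2)[0]:
    if cv2.contourArea(k)<60: continue
    r=cv2.minAreaRect(k); box=cv2.boxPoints(r)
    w=ray(c,box,.044)[:,:2]
    print(np.round(r[0]),"c",ray(c,[r[0]],.055)[0,:2].round(3),"sides",[np.linalg.norm(w[i]-w[i-1]).round(3) for i in (1,2)],"dir",np.degrees(np.arctan2(*(w[1]-w[0])[::-1])).round(1))
# plate corners
s=np.array([120,110]);
for n,p,z in [("TLduct",(192,57),.034),("TRduct",(510,40),.034),("BL",(197,202),.004),("BR",(522,184),.004),("stop",(208,141),.03),("infeed",(496,120),.067)]:
    print(n,ray(c,[np.array(p)/2.85+s],z)[0].round(3))
E
```

```text
[293. 215.] c [ 0.436 -0.13 ] sides [np.float64(0.033), np.float64(0.092)] dir -43.6
[225. 216.] c [0.426 0.105] sides [np.float64(0.074), np.float64(0.097)] dir -63.0
[361. 206.] c [ 0.476 -0.372] sides [np.float64(0.052), np.float64(0.098)] dir -79.4
[160. 204.] c [0.461 0.337] sides [np.float64(0.071), np.float64(0.098)] dir -82.9
[419. 214.] c [ 0.449 -0.573] sides [np.float64(0.101), np.float64(0.246)] dir -88.4
[242. 178.] c [0.564 0.051] sides [np.float64(0.389), np.float64(0.022)] dir -88.4
TLduct [0.746 0.261 0.034]
TRduct [ 0.781 -0.153  0.034]
BL [0.559 0.249 0.004]
BR [ 0.595 -0.173  0.004]
stop [0.634 0.235 0.03 ]
infeed [ 0.661 -0.133  0.067]
```

```bash
python3 -m jog '[[0.04,-0.007,-0.005,0],[0.04,-0.007,-0.005,0],[0.04,-0.007,-0.005,0],[0.04,-0.007,-0.005,0],[0.04,-0.007,0,0],[0.04,-0.007,0,0],[0.04,-0.007,0,0],[0.04,-0.007,0,0]]' 1 40; python3 -m jog '[[0,0,0,-0.12],[0,0,0,-0.12],[0,0,0,-0.12],[0,0,0,-0.12],[0,0,0,-0.12],[0,0,0,-0.12],[0,0,0,-0.12],[0,0,0,-0.12]]';python3 -m jog '[[0,0,0,-0.12],[0,0,0,-0.12],[0,0,0,-0.12],[0,0,0,-0.12],[0,0,0,0]]'; python3 -c "
from h import *
st(); cam('wrist','pics/w1.png')"
```

```text
t: 0.87
position: [0.4324, -0.3685, 0.2653]
tool_rot: [180.0, 0.0, 15.1]
force: [0.2, -1.6, 0.3]
gripper_width: 0.0853
t: 1.53
position: [0.4307, -0.3696, 0.265]
tool_rot: [-180.0, -0.0, 70.4]
force: [0.9, -0.2, -0.6]
gripper_width: 0.0854
t: 1.95
position: [0.4307, -0.3697, 0.265]
tool_rot: [-180.0, -0.0, 97.7]
force: [-0.7, 1.3, 0.6]
gripper_width: 0.0853
t 1.95 pos [ 0.4307 -0.3697  0.265 ] rot [-1.7998e+02 -2.0000e-02  9.7670e+01] F [-0.7  1.3  0.6] w 0.0853 q [-40.6  18.8   0.6  71.8  -0.   41.7]
```

View pics/w1.png

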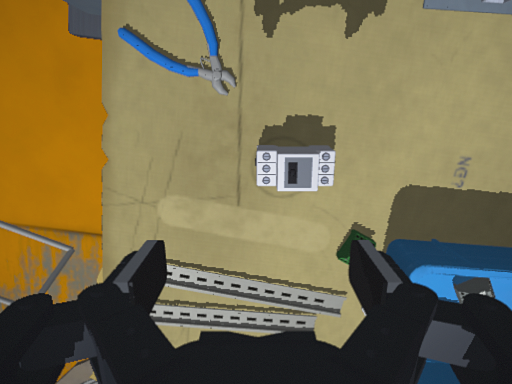

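```bash
python3 -c "
import cv2
im=cv2.imread('pics/w1.png')[135:205,240:350]
cv2.imwrite('pics/w1c.png',cv2.resize(im,None,fx=7,fy=7,interpolation=cv2.INTER_NEAREST))"
```

```text
(no output)
```

View pics/w1c.png

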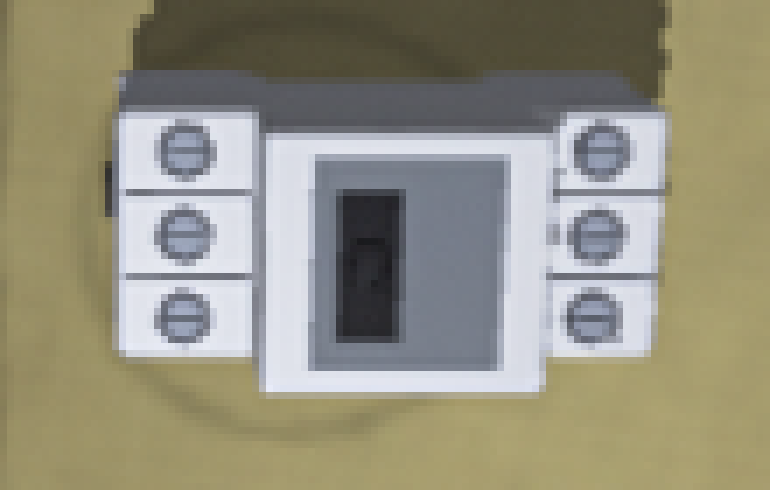

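```bash
cat >> h.py <<'E'
def meas(c,nose,sh,off,s,zb=0.0):
    "nose, sh: corners TL,TR,BR,BL in crop pixels -> centre and yaw of contactor x axis"
    out=[]
    for q,z in ((nose,.066),(sh,.044)):
        w=ray(c,np.array(q,float)/s+off-0.5+0.5/s,z+zb)[:,:2]
        d=(w[1]-w[0])+(w[2]-w[3]); e=(w[0]-w[3])+(w[1]-w[2])
        print(z,"centre",w.mean(0).round(4),"len",(np.linalg.norm(d)/2).round(4),"wid",(np.linalg.norm(e)/2).round(4),"x-dir",np.degrees(np.arctan2(d[1],d[0])).round(2),"y-dir",np.degrees(np.arctan2(e[1],e[0])).round(2))
E
python3 - <<'E'
from h import *
c=cam("wrist"); st()
meas(c,[(262,130),(553,130),(543,395),(262,393)],[(119,107),(667,112),(651,357),(119,355)],np.array([240,135]),7)
E
```

```text
t 2.05 pos [ 0.4307 -0.3697  0.2651] rot [-1.7998e+02 -2.0000e-02  9.7390e+01] F [-0.5 -0.5 -0.2] w 0.0852 q [-40.6  18.8   0.6  71.8  -0.   42. ]
0.066 centre [ 0.4741 -0.3698] len 0.0443 wid 0.0419 x-dir 7.18 y-dir 98.37
0.044 centre [ 0.4742 -0.3698] len 0.089 wid 0.0414 x-dir 7.02 y-dir 97.47
```

```bash
python3 -m jog '[[-0.003,0.0215,0,0],[-0.003,0.0215,0.02,0],[0,0,0.04,0],[0,0,0.04,0],[0,0,0.04,0],[0,0,0.03,0],[0,0,0.02,0],[0,0,0,0]]'; python3 -c "
from h import *
st(); cam('wrist','pics/w2.png')"
```

```text
t: 2.72
position: [0.4709, -0.3674, 0.0701]
tool_rot: [-179.6, -0.4, 97.4]
force: [-0.8, 0.6, 0.3]
gripper_width: 0.0856
t 2.72 pos [ 0.4709 -0.3674  0.0701] rot [-179.6    -0.41   97.43] F [-0.8  0.6  0.3] w 0.0856 q [-38.   29.1 -13.4  48.   -0.   44.6]
```

View pics/w2.png

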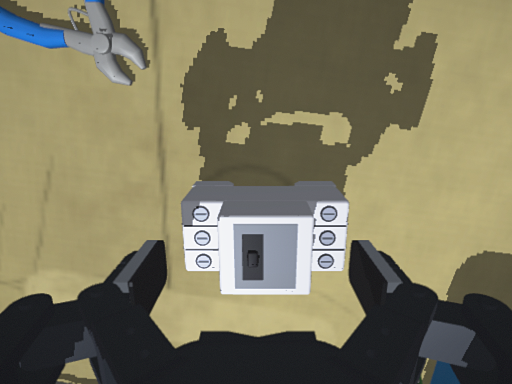

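```bash
python3 -m jog '[[0,0,0,0],[0,0,0,0]]'
```

```text
t: 2.93
position: [0.4757, -0.3712, 0.0774]
tool_rot: [179.8, 0.2, 97.5]
force: [0.3, -0.6, 0.3]
gripper_width: 0.0857
```

```bash
python3 -m jog '[[0,0,0,0],[0,0,0,0]]'; python3 -m jog '[[0,0,0.007,0],[0,0,0.007,0],[0,0,0,0],[0,0,0,0]]'
```

```text
t: 3.1
position: [0.4754, -0.3709, 0.0772]
tool_rot: [179.9, 0.1, 97.5]
force: [0.1, -0.3, -0.2]
gripper_width: 0.0855
t: 3.43
position: [0.4736, -0.3695, 0.0604]
tool_rot: [-179.9, -0.1, 97.6]
force: [-0.4, -0.4, 0.1]
gripper_width: 0.0854
```

```bash
python3 -m jog '[[0,0,0,0],[0,0,0,0],[0,0,0,0],[0,0,0,0],[0,0,0,0],[0,0,0,0],[0,0,0,0]]' 0.2 50;  python3 -c "
from h import *
st(); cam('wrist','pics/w3.png')"
```

```text
t: 4.02
position: [0.4746, -0.3704, 0.0617]
tool_rot: [180.0, 0.0, 97.6]
force: [0.5, -0.2, 2.0]
gripper_width: 0.0434
t 4.02 pos [ 0.4746 -0.3704  0.0617] rot [1.7996e+02 5.0000e-02 9.7570e+01] F [ 0.5 -0.2  2. ] w 0.0434 q [-38.   29.6 -14.   46.3  -0.   44.5]
```

View pics/w3.png

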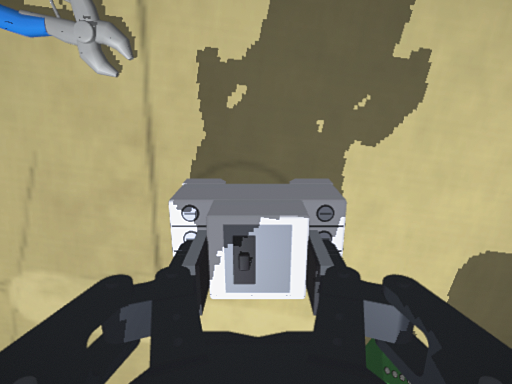

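```bash
python3 -m jog '[[0,0,-0.01,0],[0,0,-0.025,0],[0,0,-0.03,0],[0,0,-0.03,0],[0,0,-0.03,0],[0,0,-0.03,0],[0.012,0.009,-0.015,0],[0.024,0.018,0,0]]'; python3 -m jog '[[0.024,0.018,0,0],[0.024,0.018,0,0],[0.024,0.018,0,0],[0.024,0.018,0,0],[0.024,0.018,0,0],[0.024,0.018,0,0],[0.024,0.018,0,0],[0.024,0.018,0,0]]'; python3 -m jog '[[0.024,0.018,0,0],[0.024,0.018,0,0],[0.012,0.009,0,0.045],[0,0,0,0],[0,0,0,0]]'; python3 -c "
from h import *
st(); cam('wrist','pics/w4.png')"
```

```text
t: 4.73
position: [0.497, -0.3339, 0.2362]
tool_rot: [179.7, 0.4, 97.3]
force: [1.1, -0.9, -1.5]
gripper_width: 0.0438
t: 5.4
position: [0.6135, -0.12, 0.2312]
tool_rot: [-179.9, -0.0, 97.6]
force: [-0.3, -0.8, -1.9]
gripper_width: 0.0439
t: 5.82
position: [0.65, -0.0554, 0.2308]
tool_rot: [-179.9, 0.0, 95.1]
force: [-0.7, -0.6, -1.4]
gripper_width: 0.0439
t 5.82 pos [ 0.65   -0.0554  0.2308] rot [-1.7989e+02  1.0000e-02  9.5120e+01] F [-0.7 -0.6 -1.4] w 0.0439 q [-4.9 28.1 10.3 72.3 -0.  80. ]
```

View pics/w4.png

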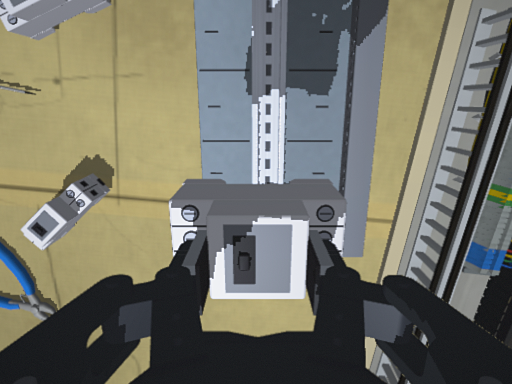

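```bash
python3 -c "
import cv2
im=cv2.imread('pics/w4.png')[0:190,180:400]
cv2.imwrite('pics/w4c.png',cv2.resize(im,None,fx=3.15,fy=3.15,interpolation=cv2.INTER_NEAREST))"
```

```text
(no output)
```

View pics/w4c.png

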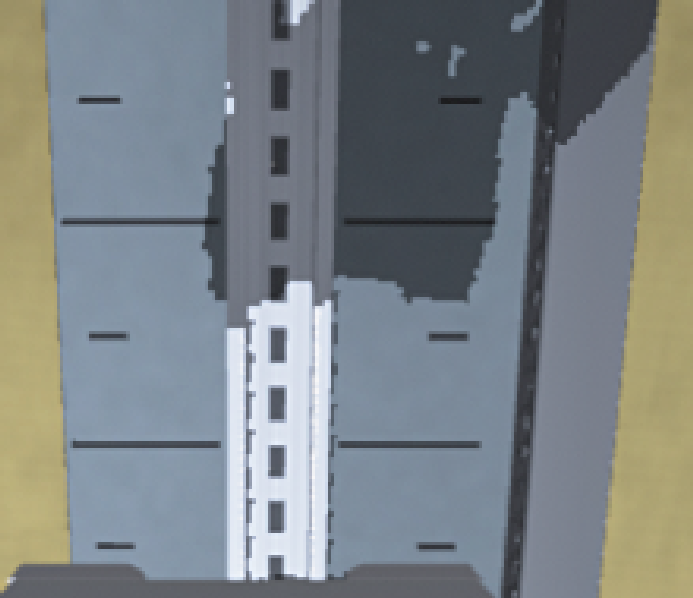

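Run:
```python
from h import *
c=cam("wrist"); st(); off=np.array([180,0]); s=3.15
def P(p,z): return ray(c,np.array(p,float)/s+off-.5+.5/s,z)[:,:2]
for n,l in [("line1",[(63,221),(495,221)]),("line2",[(72,444),(480,444)]),("mA",[(80,100),(480,101)]),("mB",[(90,336),(467,337)]),("mC",[(97,546),(455,547)])]:
    w=P(l,.004); d=w[1]-w[0]; print(n,w.round(4).tolist(),"dir",np.degrees(np.arctan2(d[1],d[0])).round(2),"len",np.linalg.norm(d).round(4))
for n,l,z in [("edgeL",[(70,560),(47,5)],.004),("railL",[(227,570),(227,10)],.019),("railR",[(328,570),(340,10)],.019)]:
    w=P(l,z); d=w[1]-w[0]; print(n,w.round(4).tolist(),"dir",np.degrees(np.arctan2(d[1],d[0])).round(2))
```

```text
t 5.92 pos [ 0.6496 -0.0568  0.2311] rot [-1.7991e+02  2.0000e-02  9.4980e+01] F [-0.3  0.3 -1.3] w 0.0438 q [-5.  28.1 10.3 72.3 -0.  80. ]
line1 [[0.5782, 0.0389], [0.7255, 0.0519]] dir 5.02 len 0.1479
line2 [[0.5843, -0.0369], [0.7319, -0.024]] dir 5.02 len 0.1482
mA [[0.5824, 0.0773], [0.7147, 0.0886]] dir 4.89 len 0.1329
mB [[0.5892, 0.0016], [0.7216, 0.0129]] dir 4.88 len 0.133
mC [[0.5951, -0.0741], [0.7285, -0.0628]] dir 4.86 len 0.1338
edgeL [[0.5852, -0.0804], [0.5704, 0.1046]] dir 94.58
railL [[0.6443, -0.0752], [0.6294, 0.1041]] dir 94.73
railR [[0.6805, -0.072], [0.6644, 0.1072]] dir 95.12
```

```bash
python3 -m jog '[[0.02,0.0016,0,0],[0.02,0.0016,0,0],[0.02,0.0016,0.01,0],[0.02,0.0016,0.02,0],[0.02,0.0016,0.02,0],[0.02,0.0016,0.02,0],[0.019,0.0016,0.02,0],[0,0,0.02,0]]'; python3 -m jog '[[0,0,0.015,0],[0,0,0.005,0],[0,0,0,0],[0,0,0,0]]'; python3 -c "
from h import *
st(); cam('wrist','pics/w5.png')"
```

```text
t: 6.58
position: [0.649, 0.0853, 0.1208]
tool_rot: [180.0, -0.1, 95.1]
force: [-0.6, -0.0, -1.3]
gripper_width: 0.0438
t: 6.92
position: [0.6496, 0.0822, 0.1019]
tool_rot: [180.0, 0.0, 94.9]
force: [0.3, -0.5, -1.4]
gripper_width: 0.0439
t 6.92 pos [0.6496 0.0822 0.1019] rot [1.7999e+02 1.0000e-02 9.4910e+01] F [ 0.3 -0.5 -1.4] w 0.0439 q [ 7.2 32.2 -2.3 55.5 -0.  92.3]
```

View pics/w5.png

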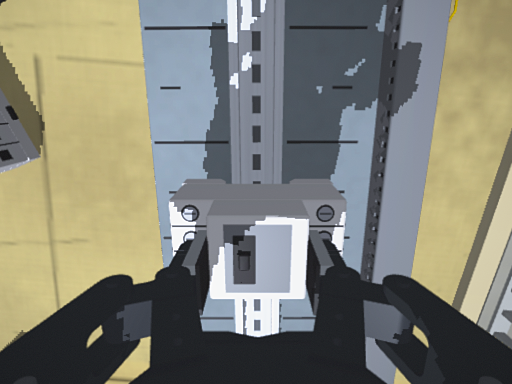

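```bash
python3 -m jog '[[0.001,0,0.01,0],[0,0,0.01,0],[0,0,0.007,0],[0,0,0.003,0],[0,0,0.003,0],[0,0,0,0],[0,0,0,0]]'
```

```text
t: 7.55
position: [0.6484, 0.0841, 0.0698]
tool_rot: [-179.9, 0.0, 95.0]
force: [-5.2, 0.2, 9.3]
gripper_width: 0.044
```

```bash
python3 -m jog '[[0,0,0.0015,0],[0,0,0,0],[0,0,0,0]]'
```

```text
t: 7.8
position: [0.6484, 0.0841, 0.0697]
tool_rot: [-180.0, 0.0, 95.0]
force: [-7.8, -1.3, 16.9]
gripper_width: 0.0436
```

```bash
python3 -m jog '[[0,0,0,0],[0,0,0,0],[0,0,0,0],[0,0,-0.01,0],[0,0,-0.03,0],[0,0,-0.04,0],[0,0,-0.04,0],[0,0,-0.03,0]]' 1;python3 -m jog '[[-0.03,0,-0.02,0],[-0.03,0,0,0],[0,0,0,0],[0,0,0,0]]'; python3 -c "
from h import *
st(); cam('wrist','pics/w6.png')"
```

```text
t: 8.47
position: [0.6503, 0.0844, 0.2206]
tool_rot: [179.8, -0.0, 95.0]
force: [0.5, 0.6, 0.5]
gripper_width: 0.0853
t: 8.8
position: [0.655, 0.0232, 0.2376]
tool_rot: [179.9, -0.0, 94.8]
force: [-0.9, 0.9, -0.4]
gripper_width: 0.0854
t 8.8 pos [0.655  0.0232 0.2376] rot [ 1.7994e+02 -1.0000e-02  9.4840e+01] F [-0.9  0.9 -0.4] w 0.0854 q [ 2.  28.2 11.4 73.2  0.  87.2]
```

View pics/w6.png

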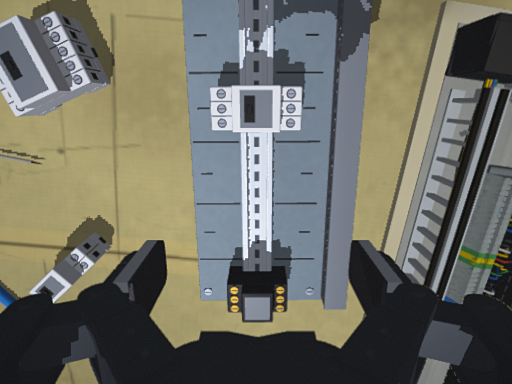

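```bash
python3 -c "
import cv2
im=cv2.imread('pics/w6.png')[60:150,190:320]
cv2.imwrite('pics/w6c.png',cv2.resize(im,None,fx=6,fy=6,interpolation=cv2.INTER_NEAREST))
im=cv2.imread('pics/w6.png')[0:130,0:130]
cv2.imwrite('pics/w6d.png',cv2.resize(im,None,fx=4.5,fy=4.5,interpolation=cv2.INTER_NEAREST))"
```

```text
(no output)
```

View pics/w6c.png

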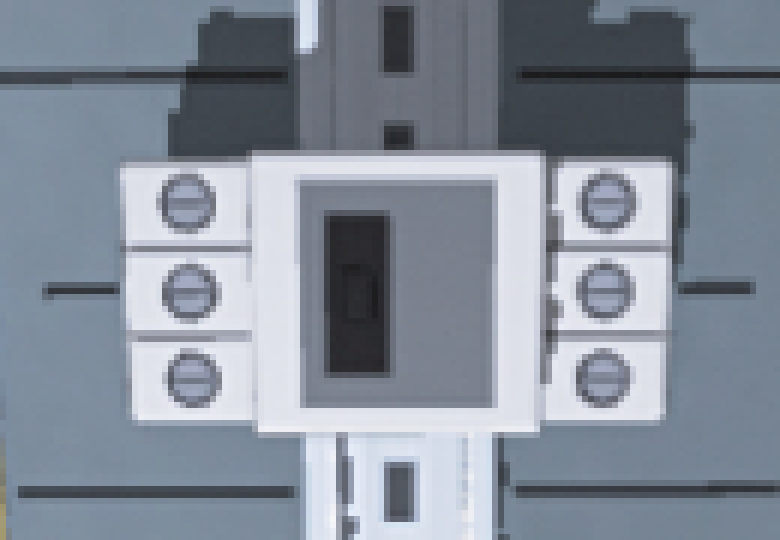

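View pics/w6d.png

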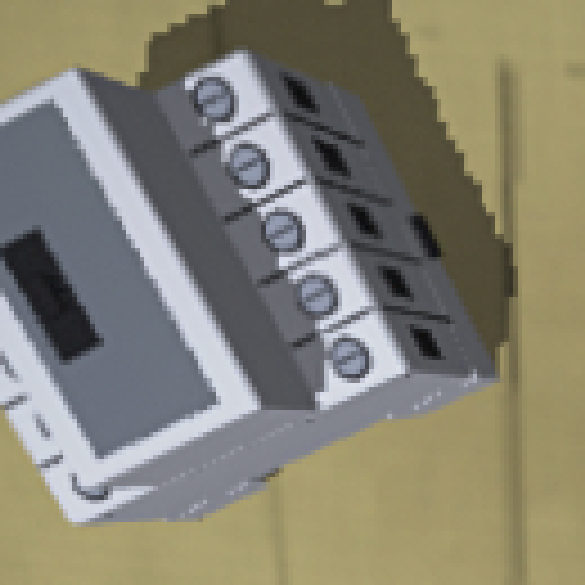

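Run:
```python
from h import *
c=cam("wrist"); st(); off=np.array([190,60])
meas(c,[(252,155),(545,152),(540,432),(258,432)],[(120,162),(673,158),(665,420),(131,424)],off,6,.007)
P=lambda p,z: ray(c,np.array(p,float)/6+off-.5+.5/6,z)[:,:2]
print("mark mid",P([(45,291),(752,288)],.004).mean(0), P([(0,77),(778,74)],.004).mean(0),P([(18,492),(778,489)],.004).mean(0))
```

```text
t 8.9 pos [0.6544 0.0248 0.2364] rot [-1.7994e+02 -3.0000e-02  9.4970e+01] F [-0.3  0.1 -1. ] w 0.0856 q [ 2.2 28.2 11.4 73.2  0.  87.2]
0.066 centre [0.6478 0.0857] len 0.0438 wid 0.0412 x-dir 5.15 y-dir 94.92
0.044 centre [0.6475 0.0855] len 0.0891 wid 0.0417 x-dir 5.28 y-dir 95.14
mark mid [0.64751693 0.08509824] [0.64259461 0.12282753] [0.65058396 0.04745589]
```

```bash
python3 -m jog '[[0.012,-0.032,-0.005,0],[0.012,-0.032,-0.005,0],[0.012,-0.032,-0.005,0],[0.012,-0.032,-0.005,0],[0.012,-0.032,-0.005,0],[0.012,-0.032,0,0],[0.012,-0.03,0,0],[0,0,0,-0.1]]'; python3 -m jog '[[0,0,0,-0.1],[0,0,0,-0.1],[0,0,0,-0.084],[0,0,0,0],[0,0,0,0],[0,0,0,0],[0,0,0,0]]'; python3 -c "
from h import *
st(); c=cam('wrist','pics/w7.png')
im=c['image'][100:250,170:370]
cv2.imwrite('pics/w7c.png',cv2.resize(im,None,fx=4,fy=4,interpolation=cv2.INTER_NEAREST))"
```

```text
t: 9.57
position: [0.4189, 0.0902, 0.2611]
tool_rot: [-179.6, -0.1, 101.0]
force: [-0.8, -0.6, -0.4]
gripper_width: 0.0853
t: 10.15
position: [0.4261, 0.0892, 0.2616]
tool_rot: [-180.0, -0.0, 116.9]
force: [-0.3, -0.5, -0.2]
gripper_width: 0.0853
t 10.15 pos [0.4261 0.0892 0.2616] rot [-1.7998e+02 -1.0000e-02  1.1694e+02] F [-0.3 -0.5 -0.2] w 0.0853 q [ 11.8   5.7 -17.1  67.2   0.   74.9]
```

View pics/w7c.png

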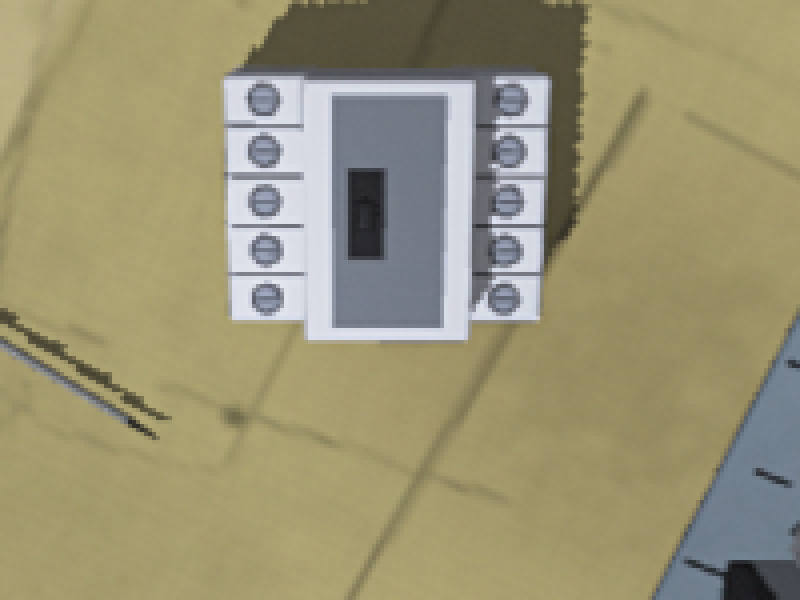

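Five screws per shoulder: this is the 5p, nose corners near crop (303,80),(476,80),(467,340),(306,341).

Run:
```python
from h import *
o=st(); c=cam("wrist"); off=np.array([170,100])
meas(c,[(303,80),(476,80),(468,340),(306,341)],[(225,76),(551,74),(540,320),(231,321)],off,4)
```

```text
t 10.2 pos [0.4261 0.0891 0.2617] rot [-1.7998e+02 -1.0000e-02  1.1695e+02] F [-0.1 -0.3  0.5] w 0.0853 q [ 11.8   5.7 -17.1  67.2   0.   74.9]
0.066 centre [0.4269 0.1074] len 0.0441 wid 0.0691 x-dir 27.1 y-dir 116.83
0.044 centre [0.4271 0.1075] len 0.0891 wid 0.0692 x-dir 27.19 y-dir 116.78
```

```bash
python3 -m jog '[[0.008,0.0046,0.02,0],[0.008,0.0046,0.04,0],[0,0,0.04,0],[0,0,0.04,0],[0,0,0.03,0],[0,0,0.02,0],[0,0,0.01,0],[0,0,0,0]]';python3 -m jog '[[0,0,0,0],[0,0,0,0],[0,0,0,0],[0,0,0,0]]'
```

```text
t: 10.92
position: [0.4249, 0.1068, 0.0594]
tool_rot: [-179.7, -0.1, 117.0]
force: [0.0, -0.0, -0.1]
gripper_width: 0.0855
t: 11.25
position: [0.4283, 0.1076, 0.0629]
tool_rot: [179.9, 0.0, 117.0]
force: [0.9, 0.6, 0.2]
gripper_width: 0.0858
```

```bash
python3 -m jog '[[0,-0.001,0.001,0],[0,0,0,0],[0,0,0,0],[0,0,0,0],[0,0,0,0],[0,0,0,0],[0,0,0,0],[0,0,0,0]]' 0.2 60; python3 -m jog '[[0,0,-0.01,0],[0,0,-0.025,0],[0,0,-0.03,0],[0,0,-0.03,0],[0,0,-0.03,0],[0,0,-0.02,0],[0,0,0,0]]'
```

```text
t: 11.92
position: [0.4269, 0.1071, 0.0614]
tool_rot: [179.9, 0.0, 117.0]
force: [-0.5, 0.5, 5.8]
gripper_width: 0.0435
t: 12.5
position: [0.4287, 0.1075, 0.2094]
tool_rot: [179.6, 0.1, 117.0]
force: [1.0, 0.8, -3.3]
gripper_width: 0.0434
```

```bash
python3 -m jog '[[0,0,0,0.1],[0,0,0,0.1],[0,0,0,0.1],[0,0,0,0.085],[-0.01,0.012,0,0],[-0.022,0.024,0,0],[-0.022,0.024,0,0],[-0.022,0.024,0,0]]'; python3 -m jog '[[-0.022,0.024,0,0],[-0.022,0.024,0,0],[-0.022,0.024,0,0],[-0.022,0.024,0,0],[-0.02,0.024,0,0],[-0.011,0.013,0,0],[0,0,0,0],[0,0,0,0]]';  python3 -m jog '[[0,0,0,0],[0,0,0,0],[0,0,0,0]]'
```

```text
t: 13.17
position: [0.516, 0.0377, 0.2035]
tool_rot: [-179.8, -0.0, 95.0]
force: [0.3, 0.5, -3.7]
gripper_width: 0.0433
t: 13.83
position: [0.6585, -0.0693, 0.2024]
tool_rot: [-179.7, -0.1, 94.9]
force: [-0.4, -0.1, -3.3]
gripper_width: 0.0434
t: 14.08
position: [0.6582, -0.0679, 0.2055]
tool_rot: [-179.9, -0.0, 95.0]
force: [0.2, -0.6, -3.0]
gripper_width: 0.0438
```

```bash
python3 -m jog '[[-0.0007,0.0037,0.02,0],[0,0,0.03,0],[0,0,0.03,0],[0,0,0.02,0],[0,0,0.005,0],[0,0,0,0],[0,0,0,0],[0,0,0,0]]'; python3 -c "
from h import *
st(); c=cam('wrist','pics/w8.png')"
```

```text
t: 14.75
position: [0.6645, -0.0691, 0.1031]
tool_rot: [179.8, 0.0, 94.9]
force: [-0.5, -0.1, -2.6]
gripper_width: 0.0438
t 14.75 pos [ 0.6645 -0.0691  0.1031] rot [1.7977e+02 4.0000e-02 9.4940e+01] F [-0.5 -0.1 -2.6] w 0.0438 q [-5.9 33.3 -0.2 56.3  0.  79.1]
```

View pics/w8.png

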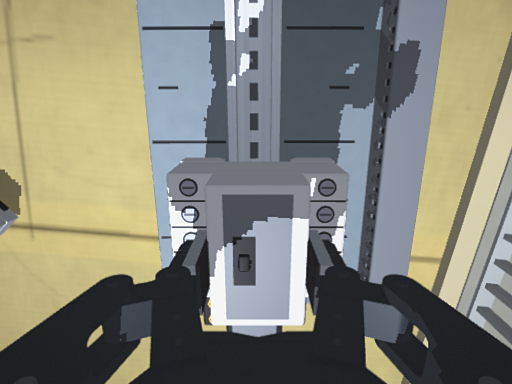

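```bash
python3 -m jog '[[0,-0.001,0.01,0],[0,0,0.01,0],[0,0,0,0],[0,0,0,0],[0,0,0,0]]'
```

```text
t: 15.22
position: [0.6617, -0.0692, 0.0804]
tool_rot: [-180.0, -0.0, 94.9]
force: [-0.0, 0.4, -2.4]
gripper_width: 0.0436
```

```bash
python3 -m jog '[[0.0007,0,0.004,0],[0,0,0.004,0],[0,0,0.0035,0],[0,0,0,0],[0,0,0,0],[0,0,0,0]]'
```

```text
t: 15.72
position: [0.6621, -0.0685, 0.0695]
tool_rot: [180.0, 0.0, 94.9]
force: [-0.1, 1.0, -0.5]
gripper_width: 0.044
```

```bash
python3 -m jog '[[0,0,0.001,0],[0,0,0.0005,0],[0,0,0,0],[0,0,0,0]]'
```

```text
t: 16.05
position: [0.6621, -0.0685, 0.0695]
tool_rot: [179.9, 0.0, 94.9]
force: [-3.7, 0.1, 6.9]
gripper_width: 0.0438
```

```bash
python3 -m jog '[[0,0,0,0],[0,0,0,0],[0,0,0,0],[0,0,-0.01,0],[0,0,-0.03,0],[0,0,-0.04,0],[0,0,-0.04,0],[0,0,-0.04,0]]' 1;python3 -m jog '[[0.02,0,-0.02,0],[0.034,-0.012,-0.01,0],[0.034,-0.014,0,0],[0.034,-0.014,0,0],[0.034,-0.014,0,0],[0.034,-0.014,0,0],[0.034,-0.014,0,0],[0.034,-0.014,0,0]]'; python3 -m jog '[[0.034,-0.014,0,0],[0.034,-0.014,0,0],[0.034,-0.014,0,0],[0.034,-0.014,0,0],[0.012,-0.014,0,-0.04],[0,0,0,0],[0,0,0,0],[0,0,0,0]]'; python3 -m jog '[[0,0,0,0],[0,0,0,0]]'; python3 -c "
from h import *
st(); c=cam('wrist','pics/w9.png')"
```

```text
t: 16.72
position: [0.6615, -0.0685, 0.2299]
tool_rot: [-180.0, -0.0, 94.9]
force: [1.2, -0.5, -0.1]
gripper_width: 0.0852
t: 17.38
position: [0.5432, 0.1817, 0.2586]
tool_rot: [179.9, -0.0, 94.9]
force: [1.0, 0.8, 0.3]
gripper_width: 0.0858
t: 18.05
position: [0.4622, 0.3214, 0.2583]
tool_rot: [179.9, 0.0, 97.2]
force: [0.8, 0.2, 0.1]
gripper_width: 0.0853
t: 18.22
position: [0.4625, 0.3208, 0.2579]
tool_rot: [180.0, 0.0, 97.1]
force: [-0.2, -0.1, -0.3]
gripper_width: 0.0853
t 18.22 pos [0.4625 0.3208 0.2579] rot [1.7999e+02 1.0000e-02 9.7090e+01] F [-0.2 -0.1 -0.3] w 0.0853 q [ 34.7  18.4  -1.1  70.5  -0.  117.7]
```

View pics/w9.png

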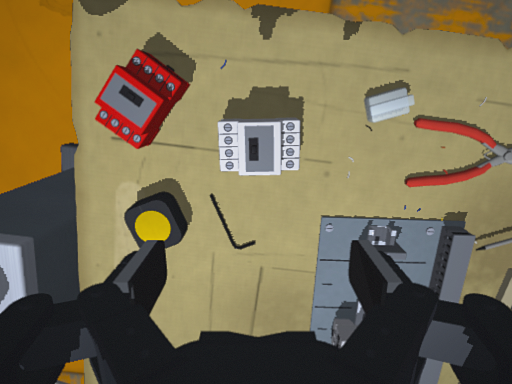

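```bash
python3 -c "
import cv2
im=cv2.imread('pics/w9.png')[105:190,205:315]
cv2.imwrite('pics/w9c.png',cv2.resize(im,None,fx=7,fy=7,interpolation=cv2.INTER_NEAREST))"
```

```text
(no output)
```

View pics/w9c.png

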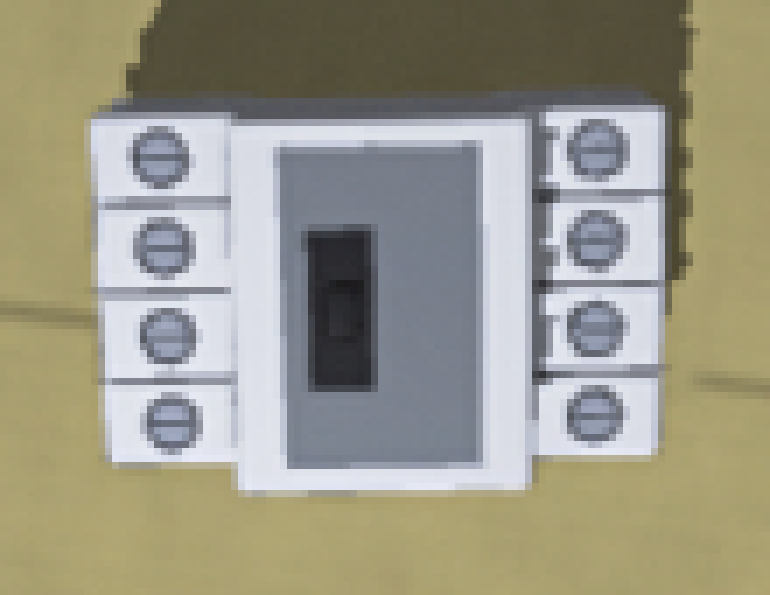

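Run:
```python
from h import *
o=st(); c=cam("wrist"); off=np.array([205,105])
meas(c,[(229,120),(529,114),(532,488),(239,492)],[(90,119),(667,106),(660,455),(107,465)],off,7)
```

```text
t 18.27 pos [0.4625 0.3208 0.2579] rot [179.99   0.    97.1 ] F [-1.6  0.1  0.5] w 0.0854 q [ 34.8  18.4  -1.1  70.5  -0.  117.7]
0.066 centre [0.4614 0.342 ] len 0.044 wid 0.0554 x-dir 8.02 y-dir 98.15
0.044 centre [0.4614 0.3415] len 0.0893 wid 0.055 x-dir 8.22 y-dir 97.98
```

```bash
python3 -m jog '[[0.0105,0.001,0.02,-0.0175],[0.0105,0.001,0.04,0],[0,0,0.04,0],[0,0,0.04,0],[0,0,0.03,0],[0,0,0.02,0],[0,0,0.0055,0],[0,0,0,0]]';python3 -m jog '[[0,0,0,0],[0,0,0,0],[0,0,0,0],[0,0,0,0]]'
```

```text
t: 18.98
position: [0.4599, 0.3415, 0.0606]
tool_rot: [-179.8, 0.1, 98.2]
force: [1.0, 0.6, -0.1]
gripper_width: 0.0854
t: 19.32
position: [0.4619, 0.3436, 0.064]
tool_rot: [179.8, -0.1, 98.2]
force: [-0.3, -0.0, 0.9]
gripper_width: 0.085
```

```bash
python3 -m jog '[[-0.001,0,0.001,0],[0,0,0,0],[0,0,0,0],[0,0,0,0],[0,0,0,0],[0,0,0,0],[0,0,0,0],[0,0,0,0]]' 0.2 60; python3 -m jog '[[0,0,-0.01,0],[0,0,-0.025,0],[0,0,-0.03,0],[0,0,-0.03,0],[0,0,-0.03,0],[0,0,-0.025,0],[0,0,0,0]]'
```

```text
t: 19.98
position: [0.4612, 0.3421, 0.0618]
tool_rot: [180.0, -0.0, 98.2]
force: [-0.6, -0.5, 4.9]
gripper_width: 0.0436
t: 20.57
position: [0.4633, 0.3435, 0.217]
tool_rot: [179.5, -0.2, 98.2]
force: [1.1, 0.4, -1.8]
gripper_width: 0.0438
```

```bash
python3 -m jog '[[0,0,0,0.057],[-0.016,0.0075,0,0],[-0.032,0.015,0,0],[-0.032,0.015,0,0],[-0.032,0.015,0,0],[-0.032,0.015,0,0],[-0.032,0.015,0,0],[-0.032,0.015,0,0]]'; python3 -m jog '[[-0.032,0.015,0,0],[-0.032,0.015,0,0],[-0.032,0.015,0,0],[-0.03,0.014,0,0],[-0.016,0.0075,0,0],[0,0,0,0],[0,0,0,0],[0,0,0,0]]';  python3 -m jog '[[0,0,0,0],[0,0,0,0],[0,0,0,0]]'; python3 -c "
from h import *
st(); c=cam('wrist','pics/w10.png')"
```

```text
t: 21.23
position: [0.5758, 0.1413, 0.2102]
tool_rot: [-179.9, 0.0, 95.0]
force: [0.4, 0.6, -1.4]
gripper_width: 0.0438
t: 21.9
position: [0.6536, 0.0077, 0.2102]
tool_rot: [-179.9, -0.0, 95.0]
force: [0.2, -0.4, -1.5]
gripper_width: 0.0434
t: 22.15
position: [0.6541, 0.0084, 0.2114]
tool_rot: [-180.0, -0.0, 95.0]
force: [1.2, -0.6, -2.1]
gripper_width: 0.0438
t 22.15 pos [0.6541 0.0084 0.2114] rot [-179.99   -0.     95.04] F [ 1.2 -0.6 -2.1] w 0.0438 q [ 0.7 28.6  8.2 69.6  0.  85.7]
```

View pics/w10.png

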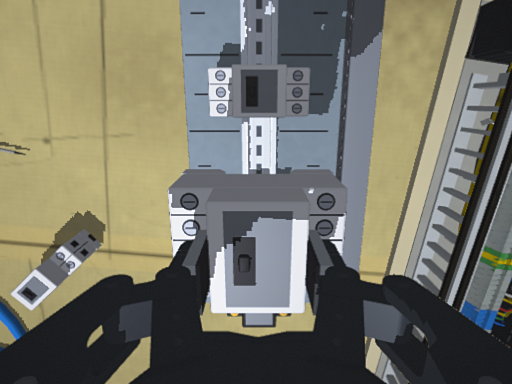

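```bash
python3 -m jog '[[-0.001,0.0013,0.02,0],[0,0,0.03,0],[0,0,0.03,0],[0,0,0.025,0],[0,0,0.015,0],[0,0,0.005,0],[0,0,0,0],[0,0,0,0]]';  python3 -m jog '[[0,0,0,0],[0,0,0,0],[0,0,0,0]]'
```

```text
t: 22.87
position: [0.6565, 0.0067, 0.0871]
tool_rot: [179.9, 0.0, 95.0]
force: [0.3, 0.2, -0.7]
gripper_width: 0.0439
t: 23.12
position: [0.657, 0.0064, 0.0878]
tool_rot: [179.8, 0.0, 95.0]
force: [0.8, -0.6, -1.9]
gripper_width: 0.0435
```

```bash
python3 -m jog '[[0.001,-0.001,0.005,0],[0,0,0.005,0],[0,0,0.004,0],[0,0,0.003,0],[0,0,0.0015,0],[0,0,0,0],[0,0,0,0],[0,0,0,0]]'
```

```text
t: 23.78
position: [0.6544, 0.0074, 0.0698]
tool_rot: [180.0, -0.0, 95.0]
force: [-5.0, 0.3, 12.1]
gripper_width: 0.0438
```

```bash
python3 -m jog '[[0,0,0,0],[0,0,0,0],[0,0,0,0],[0,0,-0.01,0],[0,0,-0.03,0],[0,0,-0.04,0],[0,0,-0.04,0],[0,0,-0.04,0]]' 1;python3 -m jog '[[-0.01,-0.014,-0.02,0],[-0.017,-0.029,-0.01,0],[-0.017,-0.029,0,0],[-0.017,-0.029,0,0],[-0.017,-0.029,0,0],[-0.017,-0.029,0,0],[-0.017,-0.029,0,0],[-0.017,-0.029,0,0]]'; python3 -m jog '[[-0.004,-0.014,0,0],[0,0,0,-0.12],[0,0,0,-0.12],[0,0,0,-0.12],[0,0,0,-0.12],[0,0,0,-0.12],[0,0,0,-0.116],[0,0,0,0]]'; python3 -m jog '[[0,0,0,0],[0,0,0,0],[0,0,0,0]]'; python3 -c "
from h import *
st(); c=cam('wrist','pics/w11.png')"
```

```text
t: 24.45
position: [0.6544, 0.0074, 0.2297]
tool_rot: [-180.0, -0.0, 95.0]
force: [0.9, -0.6, -0.5]
gripper_width: 0.0851
t: 25.12
position: [0.4485, -0.1406, 0.2584]
tool_rot: [180.0, 0.0, 95.0]
force: [-0.7, -0.9, 0.6]
gripper_width: 0.0855
t: 25.78
position: [0.4367, -0.1449, 0.2582]
tool_rot: [180.0, 0.0, 136.1]
force: [1.1, -0.0, -0.0]
gripper_width: 0.0852
t: 26.03
position: [0.4364, -0.145, 0.2579]
tool_rot: [180.0, 0.0, 135.9]
force: [-0.6, 0.1, 0.1]
gripper_width: 0.0853
t 26.03 pos [ 0.4364 -0.145   0.2579] rot [1.7999e+02 1.0000e-02 1.3589e+02] F [-0.6  0.1  0.1] w 0.0853 q [-18.4   8.2 -14.7  67.1   0.   25.7]
```

View pics/w11.png

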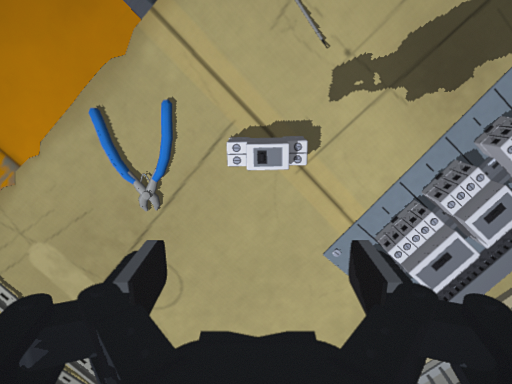

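```bash
python3 -c "
import cv2
im=cv2.imread('pics/w11.png')[115:190,215:325]
cv2.imwrite('pics/w11c.png',cv2.resize(im,None,fx=7,fy=7,interpolation=cv2.INTER_NEAREST))"
```

```text
(no output)
```

View pics/w11c.png

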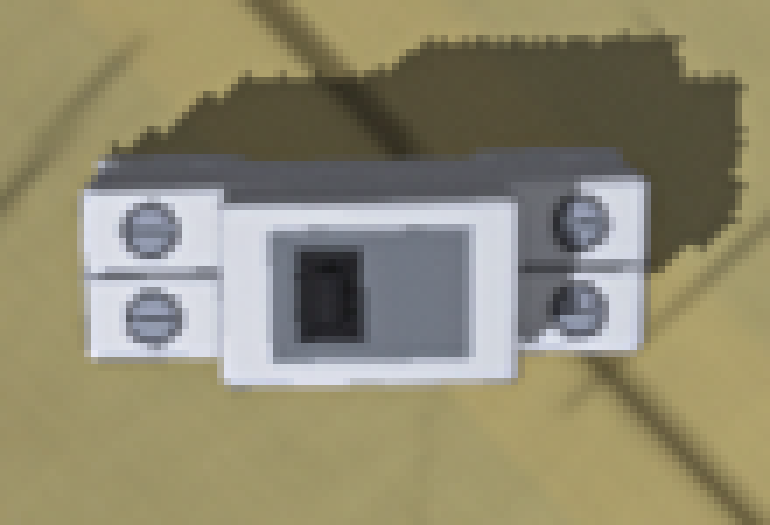

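Run:
```python
from h import *
o=st(); c=cam("wrist"); off=np.array([215,115])
meas(c,[(219,203),(518,198),(518,380),(224,385)],[(84,189),(648,178),(641,349),(90,357)],off,7)
```

```text
t 26.08 pos [ 0.4363 -0.1451  0.2579] rot [179.99   0.   135.91] F [-0.3 -0.3  0.3] w 0.0852 q [-18.4   8.2 -14.7  67.1   0.   25.7]
0.066 centre [ 0.4332 -0.1289] len 0.0443 wid 0.0274 x-dir 46.86 y-dir 137.16
0.044 centre [ 0.4333 -0.1289] len 0.0887 wid 0.0272 x-dir 46.86 y-dir 136.2
```

```bash
python3 -m jog '[[0.007,0.005,0.02,-0.014],[0.0065,0.0045,0.04,0],[0,0,0.04,0],[0,0,0.04,0],[0,0,0.03,0],[0,0,0.02,0],[0,0,0.006,0],[0,0,0,0]]';python3 -m jog '[[0,0,0,0],[0,0,0,0],[0,0,0,0],[0,0,0,0]]'
```

```text
t: 26.8
position: [0.4316, -0.1285, 0.0604]
tool_rot: [-179.9, -0.2, 136.8]
force: [0.3, 0.7, 1.0]
gripper_width: 0.0855
t: 27.13
position: [0.4343, -0.1293, 0.0631]
tool_rot: [179.9, 0.2, 136.8]
force: [-1.0, 0.6, 0.1]
gripper_width: 0.0851
```

```bash
python3 -m jog '[[0,0,0,0],[0,0,0,0],[0,0,0,0],[0,0,0,0],[0,0,0,0],[0,0,0,0],[0,0,0,0],[0,0,0,0]]' 0.2 60; python3 -m jog '[[0,0,-0.01,0],[0,0,-0.025,0],[0,0,-0.03,0],[0,0,-0.03,0],[0,0,-0.03,0],[0,0,-0.025,0],[0,0,0,0],[0,0,0,0]]'
```

```text
t: 27.8
position: [0.4336, -0.1291, 0.0624]
tool_rot: [180.0, 0.1, 136.8]
force: [0.5, -0.4, 4.8]
gripper_width: 0.0434
t: 28.47
position: [0.4338, -0.1292, 0.2127]
tool_rot: [179.9, 0.1, 136.8]
force: [-0.3, -0.4, -1.6]
gripper_width: 0.0434
```

```bash
python3 -m jog '[[0,0,0,0.12],[0,0,0,0.12],[0,0,0,0.12],[0,0,0,0.12],[0,0,0,0.12],[0,0,0,0.12],[0,0,0,0.011],[0.012,0.0105,0,0]]'; python3 -m jog '[[0.0245,0.021,0,0],[0.0245,0.021,0,0],[0.0245,0.021,0,0],[0.0245,0.021,0,0],[0.0245,0.021,0,0],[0.0245,0.021,0,0],[0.0245,0.021,0,0],[0.0245,0.021,0,0]]';  python3 -m jog '[[0.0245,0.021,0,0],[0.0245,0.021,0,0],[0.012,0.012,0,0],[0,0,0,0],[0,0,0,0],[0,0,0,0],[0,0,0,0],[0,0,0,0]]'; python3 -c "
from h import *
st(); c=cam('wrist','pics/w12.png')"
```

```text
t: 29.13
position: [0.4399, -0.1168, 0.2099]
tool_rot: [-179.7, -0.0, 94.9]
force: [-0.3, 0.6, -1.5]
gripper_width: 0.0435
t: 29.8
position: [0.5928, 0.0949, 0.2098]
tool_rot: [-179.8, 0.0, 95.1]
force: [0.2, -0.1, -1.8]
gripper_width: 0.0434
t: 30.47
position: [0.6409, 0.1578, 0.2117]
tool_rot: [-179.9, 0.0, 94.9]
force: [-0.9, 0.9, -2.0]
gripper_width: 0.0437
t 30.47 pos [0.6409 0.1578 0.2117] rot [-1.7995e+02  1.0000e-02  9.4860e+01] F [-0.9  0.9 -2. ] w 0.0437 q [13.8 29.2  9.4 70.2 -0.  99. ]
```

View pics/w12.png

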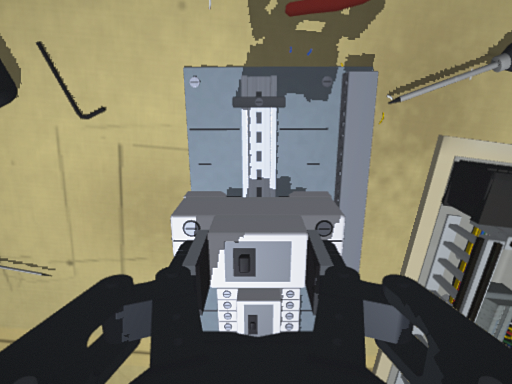

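Run:
```python
from h import *
st(); c=cam('wrist','pics/w13.png')
im=c['image'][60:200,170:390]
cv2.imwrite('pics/w13c.png',cv2.resize(im,None,fx=3.5,fy=3.5,interpolation=cv2.INTER_NEAREST))
w=ray(c,[(199,164),(320,163),(190,129),(328,129)],.004)
print(w.round(4),w[:2].mean(0).round(4))
```

```text
t 30.52 pos [0.6411 0.1579 0.2119] rot [-1.7998e+02  1.0000e-02  9.4860e+01] F [ 0.3  0.  -1.7] w 0.0439 q [13.8 29.2  9.4 70.2 -0.  99. ]
[[0.5763 0.1541 0.004 ]
 [0.7095 0.1664 0.004 ]
 [0.5655 0.1915 0.004 ]
 [0.7129 0.2039 0.004 ]] [0.6429 0.1602 0.004 ]
```

View pics/w13c.png

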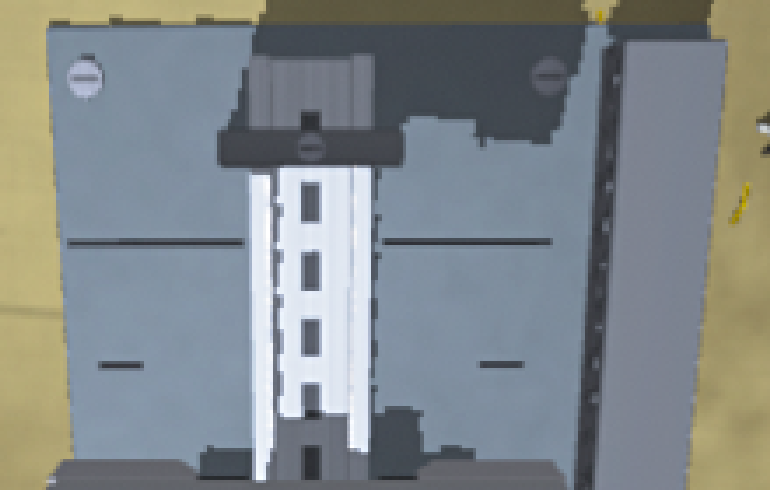

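```bash
python3 -m jog '[[0.0012,0.0015,0.02,0],[0,0,0.03,0],[0,0,0.03,0],[0,0,0.025,0],[0,0,0.015,0],[0,0,0.005,0],[0,0,0,0],[0,0,0,0]]';  python3 -m jog '[[0,0,0,0],[0,0,0,0],[0,0,0,0],[0,0,0,0]]'
```

```text
t: 31.23
position: [0.6436, 0.1601, 0.0878]
tool_rot: [179.9, -0.0, 94.9]
force: [-0.2, -0.2, -0.8]
gripper_width: 0.0436
t: 31.57
position: [0.6437, 0.1605, 0.0878]
tool_rot: [179.9, -0.0, 94.9]
force: [-0.4, -0.4, -0.9]
gripper_width: 0.0435
```

```bash
python3 -m jog '[[-0.001,-0.001,0.005,0],[0,0,0.005,0],[0,0,0.004,0],[0,0,0.002,0],[0,0,0.0015,0],[0,0,0,0],[0,0,0,0],[0,0,0,0]]'
```

```text
t: 32.23
position: [0.6415, 0.159, 0.0704]
tool_rot: [-180.0, 0.0, 94.9]
force: [-2.7, -1.0, 8.4]
gripper_width: 0.0437
```

```bash
python3 -m jog '[[0,0,0,0],[0,0,0,0],[0,0,0,0],[0,0,-0.01,0],[0,0,-0.03,0],[0,0,-0.04,0],[0,0,-0.04,0],[0,0,-0.04,0]]' 1;python3 -m jog '[[-0.02,0,-0.02,0],[-0.035,0,-0.02,0],[-0.035,0,-0.02,0],[-0.035,0,-0.02,0],[-0.035,0,-0.02,0],[-0.02,0,0,0],[0,0,0,0],[0,0,0,0]]'; python3 -m jog '[[0,0,0,0],[0,0,0,0],[0,0,0,0]]'; python3 -c "
from h import *
st(); c=cam('wrist','pics/w14.png')
im=c['image'][0:290,150:400]
cv2.imwrite('pics/w14c.png',cv2.resize(im,None,fx=2.06,fy=2.06,interpolation=cv2.INTER_CUBIC))
c=cam('scene','pics/s2.png'); im=c['image'][130:340,90:340]
cv2.imwrite('pics/s2c.png',cv2.resize(im,None,fx=2.85,fy=2.85,interpolation=cv2.INTER_CUBIC))"
```

```text
t: 32.9
position: [0.6418, 0.1591, 0.2314]
tool_rot: [-180.0, 0.0, 94.9]
force: [1.5, 0.3, 0.5]
gripper_width: 0.0855
t: 33.57
position: [0.6577, -0.0214, 0.3299]
tool_rot: [179.9, -0.0, 94.8]
force: [-0.1, 0.9, 0.1]
gripper_width: 0.0853
t: 33.82
position: [0.6573, -0.0188, 0.3288]
tool_rot: [-179.9, -0.0, 95.0]
force: [-0.6, -0.3, -0.7]
gripper_width: 0.0855
t 33.82 pos [ 0.6573 -0.0188  0.3288] rot [-1.7994e+02 -2.0000e-02  9.5000e+01] F [-0.6 -0.3 -0.7] w 0.0855 q [-1.6 28.3 25.1 86.8  0.  83.4]
```

View pics/w14c.png

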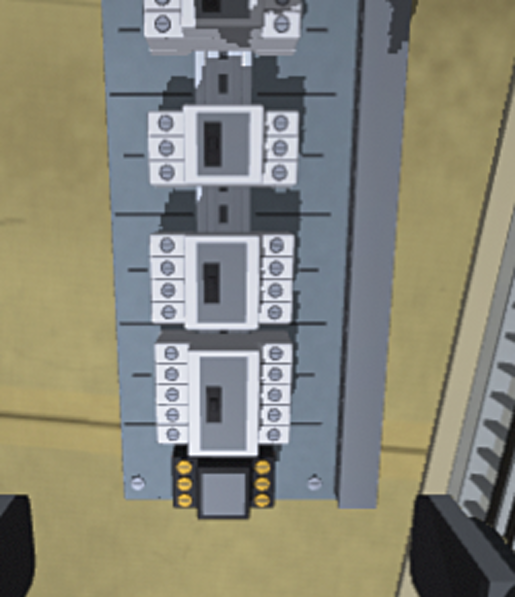

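View pics/s2c.png

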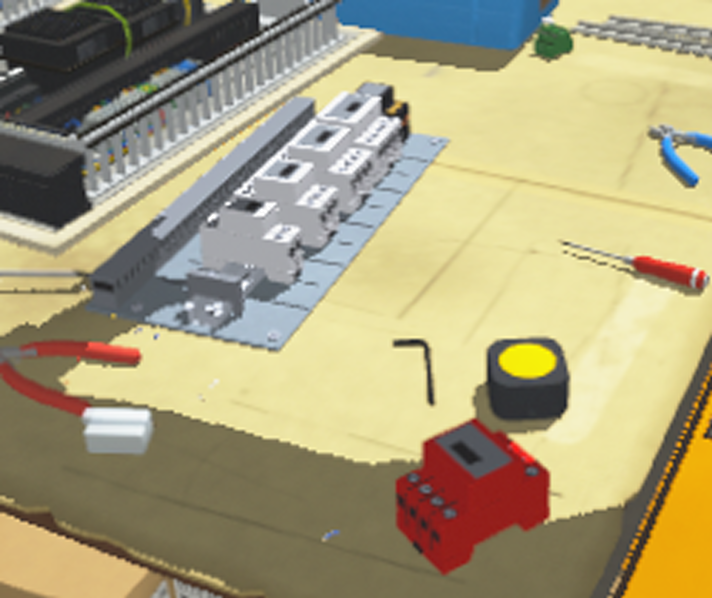

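```bash
python3 -m jog '[[0.03,0,0,0],[0.03,0,0,0],[0.03,0,0,0],[0.02,0,0,0],[0,0,0,0],[0,0,0,0],[0,0,0,0],[0,0,0,0]]'
python3 - <<'E'
from h import *
st(); c=cam('wrist','pics/w15.png')
im=c['image'][60:260,190:360]
cv2.imwrite('pics/w15c.png',cv2.resize(im,None,fx=3,fy=3,interpolation=cv2.INTER_NEAREST))
im=cv2.imread('pics/w14.png')[100:230,190:320]
cv2.imwrite('pics/w14d.png',cv2.resize(im,None,fx=4.5,fy=4.5,interpolation=cv2.INTER_NEAREST))
E
```

```text
t: 34.58
position: [0.6482, 0.0886, 0.3293]
tool_rot: [-180.0, 0.0, 94.9]
force: [-0.9, 0.9, 0.3]
gripper_width: 0.0854
t 34.58 pos [0.6482 0.0886 0.3293] rot [-1.7999e+02  2.0000e-02  9.4850e+01] F [-0.9  0.9  0.3] w 0.0854 q [ 7.8 27.9 24.4 86.5 -0.  92.9]
```

View pics/w15c.png

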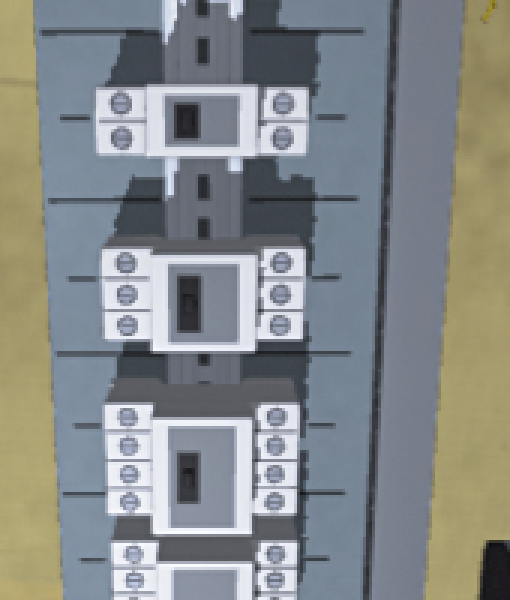

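View pics/w14d.png

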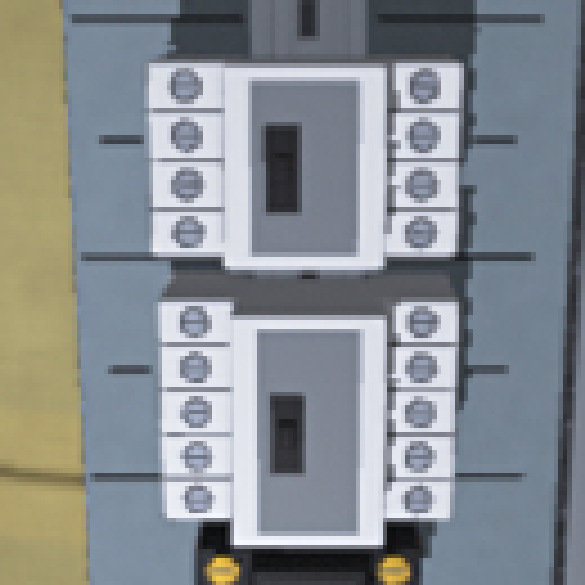

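Run:
```python
from h import *
def rep(c,off,s,d):
    P=lambda p,z: ray(c,np.array(p,float)/s+off-.5+.5/s,z)[:,:2]
    a=np.radians(4.93); M=np.array([[np.cos(a),np.sin(a)],[-np.sin(a),np.cos(a)]])
    for n,no,sh,mk,rail in d:
        m=P(mk,.004).mean(0)
        print(n,"nose-mark (plate axes, mm)",(M@(P(no,.073).mean(0)-m)*1e3).round(1),"shoulder-mark",(M@(P(sh,.051).mean(0)-m)*1e3).round(1),"shoulder wid/len",(np.ptp(P(sh,.051)@M.T,axis=0)*1e3).round(1))
c=cam("wrist")
rep(c,np.array([190,60]),3,[("2p",[(147,86),(257,84),(256,156),(150,157)],[(96,89),(309,87),(307,153),(98,154)],[(60,118),(345,117)],0),
("3p",[(151,256),(256,254),(255,351),(153,353)],[(102,250),(305,248),(301,338),(105,340)],[(68,279),(341,277)],0),
("4p",[(152,420),(253,417),(251,533),(154,535)],[(105,403),(301,402),(297,514),(108,516)],[(74,426),(334,425)],0)])
T=np.eye(4);T[:3,:3]=Ro.from_euler('xyz',[-179.94,-.02,95],degrees=True).as_matrix();T[:3,3]=[0.6573,-0.0188,0.3288]
W=T@c["T_tool_cam"];c["Rw"]=W[:3,:3];c["C"]=W[:3,3]
rep(c,np.array([190,100]),4.5,[("4p",[(224,66),(388,65),(385,268),(226,270)],[(148,63),(465,62),(460,256),(153,257)],[(98,140),(517,140)],0),
("5p",[(230,318),(387,316),(383,546),(234,546)],[(159,303),(459,302),(453,517),(163,519)],[(109,370),(508,370)],0)])
```

```text
2p nose-mark (plate axes, mm) [-0.  -1.7] shoulder-mark [-0.  -1.7] shoulder wid/len [89. 27.]
3p nose-mark (plate axes, mm) [-0.5  0.1] shoulder-mark [-0.7  0.2] shoulder wid/len [88.7 41. ]
4p nose-mark (plate axes, mm) [-0.8 -1.3] shoulder-mark [-0.7 -1.2] shoulder wid/len [90.1 56.3]
4p nose-mark (plate axes, mm) [-0.6 -1.5] shoulder-mark [-0.4 -1.7] shoulder wid/len [90.5 56. ]
5p nose-mark (plate axes, mm) [-0.2 -1.1] shoulder-mark [-0.1 -1.1] shoulder wid/len [90.2 68.8]
```

```bash
python3 -c "
from h import *
st(); print(order.close_job())"
```

```text
t 34.68 pos [0.6483 0.0884 0.3293] rot [-1.800e+02  1.000e-02  9.482e+01] F [-0.6  0.4  0.5] w 0.0857 q [ 7.8 27.9 24.4 86.5 -0.  92.9]
the job is handed in; nothing more can be done
None
```

All four contactors are on the DIN rail, released, and the job was handed in at about 35 s. From the black infeed block (plate −y) to the end stop the order is 5p, 4p, 3p, 2p. I counted the screws on each one before gripping it and left the red look-alike alone.

**Position:** In the last wrist views each contactor sits within about 1.7 mm of its bay mark along the rail (2p −1.7, 3p +0.1, 4p −1.2 to −1.7, 5p −1.1). Across the rail they are within 0.8 mm. These figures are close to the 2 mm camera calibration limit, so I did not correct them.

**Seating:** All four stopped against firm contact at the same depth, 8.0 to 8.1 mm above the grip height on the bench. That is 1 mm above the expected 7 mm, and I put it down to arm sag under load. The nose and shoulder measurements from the images agree with full seating.

**Forces and clearance:** The highest tool force in any reading was about 19 N, and at the end the gripper was open, clear and touching nothing.

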